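# Light an opened control unit for inspection

## Robot

A 7-joint arm with a two-finger parallel gripper is mounted at the origin on the work surface. World frame = base frame: x ahead of the robot, y to its left, z up, the work surface at z = 0. Lengths are in mm, angles in rad, forces in N, time in s.
With the tool pointing down it reaches from about 425 to 975 mm from the base axis. Payload 16.7 kg.
Tool frame: the origin (TCP) lies at the very end of the fingers, on their centre line; the grasp point (between the pads) lies 19 mm behind it; z points along the fingers, y is the line along which they close (so a half turn about z gives the same grasp; the last joint's range is limited). The gripper opens to 85 mm and grips with 20 to 120 N. Pads are 22 mm wide; open, the fingers measure 114 mm over their backs; the gripper's body (76 mm by 85 mm) begins 54 mm behind the grasp point. The pads swing forward as they close: fully open they stand 13 mm farther back than shut.
Start: joints at [-1.363, 0.426, 0.074, 1.606, -0.034, 1.111, -0.067], TCP at [236.398, 632.212, 231.302] pointing down, gripper open.
Joint ranges: [-2.85, 2.85], [-0.5, 2.14], [-1.23, 1.37], [0.21, 2.46], [-1.02, 4.16], [0.16, 2.05], [-2.73, 2.73]. Speed limits (rad/s): [1.89, 1.89, 2.39, 2.39, 3.01, 3.01, 3.01].

## Interface

Orientations are given as a rotation vector (axis times angle).
In Python, from cell import ctrl gives the robot as it stands.
- The arm moves only by the tool apply_moves, never from a script. Its argument "series" is a list of rows, each an object of numbers: "rx", "ry", "rz": the turn, a rotation vector about the world's x, y, z in degrees; "dx", "dy", "dz": the shift along the world's x, y, z in m; "jaw": the opening, from -1 (shut) to 1 (fully open), so that 0 is half open. In form: [{"rx": .., "ry": .., "rz": .., "dx": .., "dy": .., "dz": .., "jaw": ..}, ...]. A call has 1 to 12 rows; each row shifts and turns the commanded pose from where the row before left it; what a row does not reach is not made up. A row lasts 1/10 s, in which the tool goes at most 50 mm and 8.59 degrees, less where a joint would pass 70% of its speed; a pose out of reach is approached as far as the arm can. A call is refused whole if a number of a shift passes 0.05 or a number of a turn 8.59, either way. A call with a gripper value outside its range is refused whole. The fingers move at their own pace and stop on an object; "grip_force" is the grip in N (left out, the last holds). Time passes only in rows, so rows that do not move let the fingers close. It gives the time, the measured TCP pose, the force, the opening and the grip force at its end, in the units of the state.
- ctrl.state(): the state, without advancing time (a new reading comes with each control period).
- ctrl.get_image(name): name is "scene" or "top" or "wrist"; returns the picture (384x512x3 uint8, red, green, blue); there is no depth.
- ctrl.get_calibration(name): a dict with "intrinsics" (3x3 intrinsics, pixels), "distortion" ([k1, k2, p1, p2, k3] as OpenCV has them; the pictures are not rectified), "world_from_camera" (4x4, takes a point from camera to world coordinates); the wrist camera has in their place "mount" (4x4, takes a point from camera to tool coordinates, whose origin is the TCP and whose axes are the flange's). Camera axes: x right, y up, looking along -z (the intrinsics and any distortion apply to the point x, -y, -z); pixel columns grow to the right and rows downward; lengths in mm; the calibration is good to about 2 mm. A picture is of the moment at which its call begins: read the wrist's pose just before it. get_calibration takes no time and is no camera call.
- ctrl.hand_in(): hands the job in; it is judged then, once.
Trained networks look in the newest picture that a camera, given by its name, has taken for a name from the list of things; names that differ only in an ending like _2 or _b are one class to them, and where a whole thing is asked for, a point or a joint stands for the part that bears it (a point fixed in the world has none). Each returns a list of dicts, best first, with "score" (0 to 1); they miss things now and then, are a little off and sometimes report something else, mostly with a low value. They report only what shows in the picture. A call takes as long as a camera call.
- ctrl.regions_of(thing, camera): "region" (384x512 bool, what is visible of it) and "bbox" ([centre column, centre row, width, height] in pixels, round what is visible of it).
The state is a dict: "t": time; "joint_pos": joint angles; "dq": joint speeds; "joint_efforts": joint torques, N m; "ee_pos": TCP position; "eef_rot": TCP orientation; "wrist_force": force on the tool from outside, world axes, zero at the start; "moment": the same for the moment, N m; "grip_width": opening from 0.0 (shut) to 1.0 (fully open); "grasp_force": force on a finger pad.
Only numpy, scipy, OpenCV 4.12 (cv2) and the standard library are available. Lean on these libraries where they do the work, as an engineer would, in place of code of your own. Each camera call takes 0.05 s, during which the arm holds its last target. There are 200 camera calls.

## Task

Slide the opened control unit across the bench, without lifting or tipping it, until it lies wholly on the black test pad. Then draw the hand torch up out of its holder, turn it to slant about 45 degrees lens-down, aim it at the large chip in the middle of the circuit board with the lens about 10 cm from the chip, and finish still holding it there in the gripper, steady and touching nothing else. Leave the screwdriver, screw tray and carton where they are.

Things in the scene. Friction and masses are not known exactly. Their poses are not given: they have to be found in the camera images.
- pad: square black rubber pad lying flat on the white bench, 240 x 240 mm, flush (1 mm, nothing catches on it); origin at its centre on the bench surface, x and y along its sides; it does not move
- unit: loose engine control unit: an aluminium tray with an open green circuit board on top and two black connector shrouds on its -x side; 140 (x) x 120 (y) x 34 mm high with plain upright sides, 0.5 kg, too wide to grasp; origin at the centre of its underside; starts on the bench to the robot's right of the pad, not wholly on it
- unit_board (a point): the large square black chip (24 mm) in the middle of the unit's upper face, 37 mm above its underside, straight above its origin; axes as the unit's
- unit_corner0 (a point): bottom corner of the unit at its own x = -70 mm, y = -60 mm
- unit_corner1 (a point): bottom corner of the unit at its own x = -70 mm, y = 60 mm
- unit_corner2 (a point): bottom corner of the unit at its own x = 70 mm, y = 60 mm
- unit_corner3 (a point): bottom corner of the unit at its own x = 70 mm, y = -60 mm
- holder: fixed grey block 80 x 80 x 60 mm high with one round upright bore, 35 mm wide and 50 mm deep, in the middle of its top; origin at the centre of its underside. It and the probe rack may be in either of two places to the robot's left of the pad
- torch: dark steel hand torch, 140 mm long, about 0.13 kg, standing upright and loose in the holder's bore, lens down; head 32 mm diameter over the lowest 36 mm, plain round barrel 24 mm diameter above; 90 mm of it stands out of the holder. Origin at the lens, z axis along the barrel from lens to tail (the light leaves along -z)
- torch_center (a point): middle of the torch on its axis, 70 mm from the lens; axes as the torch's
- torch_lens (a point): centre of the torch's lens, the end face of the wide head
- torch_aim (a point): point on the torch's axis 100 mm in front of the lens (torch z = -100 mm), where the light should fall: bring it to the large chip
- probe_rack: fixed black block 80 x 90 x 35 mm with twelve white probe tips standing on it, 65 mm high in all; origin at the centre of its underside; leave alone
- screwdriver: loose screwdriver lying on the bench beyond the work; leave alone
- screw_tray: loose open steel tray 90 x 130 x 25 mm beyond the work; leave alone
- carton: loose closed cardboard box 70 x 110 x 50 mm at the robot's right; leave alone

How it is judged:
By the outcome, as a careful person would: the job done as asked, in the order asked, and still so for the second after the job is handed in, while the arm keeps its last pose, push and grip.
It also fails if it takes over 58 s, if anything falls off the work surface, if the arm or the gripper's body presses on something with over 40 N, if the wrist force passes 120 N, or if a joint passes its speed limit or range.

## Working session

There is one attempt and no reset: what is moved stays moved. The work goes in short steps, Python scripts to look and compute and a tool call to move; the robot and the scene stay as the last step left them, time stands still between calls to the robot, and variables do not carry over. Pictures are saved under pics/ and viewed, at most 10 in all, crops included, and the job is handed in when it is done.

Besides the shell and the picture viewer there is one more tool, called after ">>>" as name(argument=value, ...) on one line, values as JSON. apply_moves: Moves the arm, as the interface text tells. Its arguments: {"type":"object","properties":{"series":{"type":"array"},"grip_force":{"type":"number"}},"required":["series"]}

```bash
mkdir -p pics; cat > h.py <<'E'
import numpy as np, cv2
from cell import ctrl
from scipy.spatial.transform import Rotation as R
def ray(cam,pts,z):
    """pixels -> world points on plane z"""
    c=ctrl.get_calibration(cam); K=np.array(c['intrinsics']); d=np.array(c['distortion'])
    T=np.array(c['world_from_camera'])
    u=cv2.undistortPoints(np.array(pts,float).reshape(-1,1,2),K,d).reshape(-1,2)
    D=np.c_[u[:,0],-u[:,1],-np.ones(len(u))]@T[:3,:3].T; o=T[:3,3]
    return o+D*((z-o[2])/D[:,2])[:,None]
def proj(cam,P):
    c=ctrl.get_calibration(cam); K=np.array(c['intrinsics']); d=np.array(c['distortion'])
    T=np.linalg.inv(np.array(c['world_from_camera']))
    q=np.array(P,float).reshape(-1,3)@T[:3,:3].T+T[:3,3]; q=q*[1,-1,-1]
    return cv2.projectPoints(q,np.zeros(3),np.zeros(3),K,d)[0].reshape(-1,2)
def save(cam,n):
    im=ctrl.get_image(cam); cv2.imwrite(f'pics/{n}.png',im[...,::-1]); return im
def rect(cam,thing,z,k=0):
    r=ctrl.regions_of(thing,cam)
    if not r: return None
    m=r[k]['region'].astype(np.uint8); c,_=cv2.findContours(m,0,2); c=max(c,key=cv2.contourArea)
    w=ray(cam,c.reshape(-1,2),z)[:,:2].astype(np.float32)
    return r[k]['score'],np.round(r[k]['bbox']),cv2.minAreaRect(w)
E
python3 - <<'E'
from h import *
a=save('scene','s1');b=save('top','t1')
cv2.imwrite('pics/t1s.png',cv2.resize(b[...,::-1],(800,600)))
s=ctrl.state(); print({k:np.round(v,3) for k,v in s.items()})
for cam in('top','scene'): print(cam,np.round(ctrl.get_calibration(cam)['world_from_camera'],2))
for t,z in(('pad',1),('unit',34),('holder',60),('torch',150),('probe_rack',35),('carton',50),('screw_tray',25),('screwdriver',10)):
    print(t,rect('top',t,z))
E
```

```text
{'t': np.float64(0.1), 'joint_pos': array([-1.363,  0.427,  0.074,  1.607, -0.034,  1.111, -0.067]), 'dq': array([ 0.   , -0.   , -0.001, -0.003, -0.001,  0.   ,  0.   ]), 'joint_efforts': array([ 8.0000e-03, -9.5154e+01,  3.7710e+00, -4.6440e+01,  2.0000e-02,
        6.0000e-03, -0.0000e+00]), 'ee_pos': array([236.299, 631.883, 230.669]), 'eef_rot': array([-5.590e-01, -3.091e+00,  2.000e-03]), 'wrist_force': array([ 0.457, -0.336,  0.159]), 'moment': array([-0.017, -0.02 ,  0.01 ]), 'grasp_force': np.float64(0.0), 'grip_width': np.float64(1.001)}
top [[ 1.00000e-02  9.90000e-01 -1.20000e-01  4.44880e+02]
 [-1.00000e+00  1.00000e-02  2.00000e-02 -7.70200e+01]
 [ 2.00000e-02  1.20000e-01  9.90000e-01  1.39731e+03]
 [ 0.00000e+00  0.00000e+00  0.00000e+00  1.00000e+00]]
scene [[-6.30000e-01 -4.80000e-01  6.10000e-01  1.39625e+03]
 [ 7.80000e-01 -3.90000e-01  4.90000e-01  5.46250e+02]
 [ 0.00000e+00  7.90000e-01  6.20000e-01  8.38270e+02]
 [ 0.00000e+00  0.00000e+00  0.00000e+00  1.00000e+00]]
pad (0.59, array([213., 206.,  92.,  86.]), ((557.77197265625, 5.10137939453125), (240.4135589
[... 400 characters left out ...]
68945312, 269.0236511230469), (53.978126525878906, 28.42514991760254), 60.140403747558594))
probe_rack (0.9, array([100., 245.,  41.,  38.]), ((441.59124755859375, 320.8804016113281), (96.9514389038086, 82.91049194335938), 72.84870910644531))
carton (0.62, array([392., 244.,  47.,  25.]), ((457.3830261230469, -489.2950439453125), (67.9631576538086, 124.1885986328125), 2.226287603378296))
screw_tray (0.85, array([172., 124.,  49.,  43.]), ((792.6520385742188, 129.78143310546875), (138.56736755371094, 96.46394348144531), 74.07267761230469))
screwdriver (0.69, array([268., 126.,  16.,  63.]), ((826.0819702148438, -145.68409729003906), (123.6873779296875, 29.832006454467773), 5.423235893249512))
```

View pics/t1s.png

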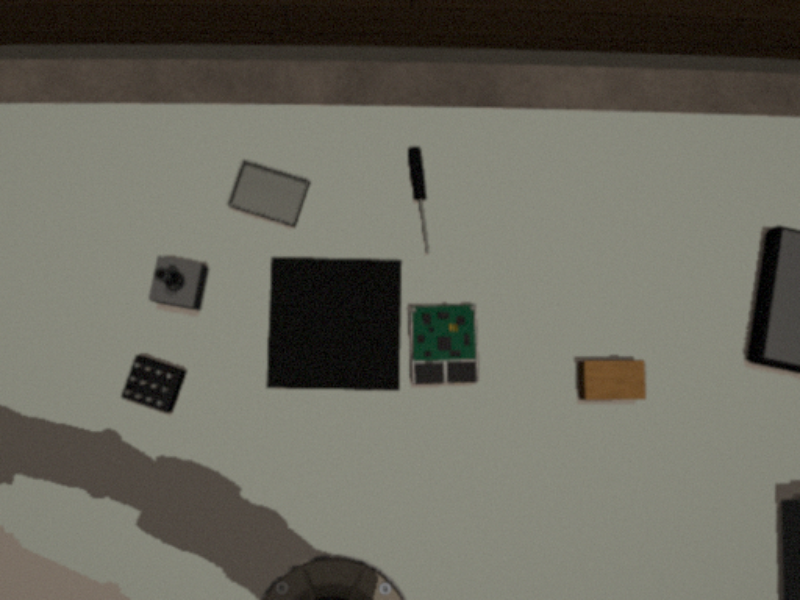

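View pics/s1.png

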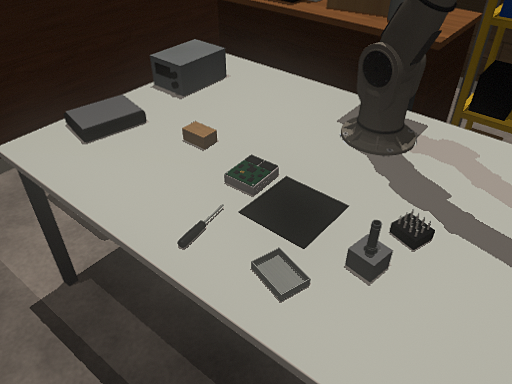

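The views match the measurements. In the top view (800 px scale) the pad is at about (334,323) with the unit to its right at (443,343) and yawed about 2°. The holder with the torch is at (178,282), the rack at (154,383), the carton at (612,380). I'll push the unit +y first, then +x, with the two open fingers.

>>> apply_moves(series=[{"dx":0.04,"dy":-0.03,"rz":-5.8,"jaw":1},{"dx":0.04,"dy":-0.03,"rz":-5.8,"jaw":1},{"dx":0.04,"dy":-0.03,"rz":-5.8,"jaw":1},{"dx":0.04,"dy":-0.03,"rz":-5.8,"jaw":1},{"dx":0.04,"dy":-0.03,"rz":-5.8,"jaw":1},{"dx":0.04,"dy":-0.03,"rz":-5.8,"jaw":1},{"dx":0.04,"dy":-0.03,"rz":-5.8,"jaw":1},{"dy":-0.045,"rz":-5.8,"jaw":1},{"dy":-0.045,"rz":-5.8,"jaw":1},{"dy":-0.045,"rz":-5.8,"jaw":1},{"dy":-0.045,"rz":-5.8,"jaw":1},{"dy":-0.045,"rz":-5.8,"jaw":1}])

```text
schema error: expected keys rx, ry, rz, dx, dy, dz, jaw
```

All keys are needed in each row.

>>> apply_moves(series=[{"rx":0,"ry":0,"rz":-5.8,"dx":0.04,"dy":-0.03,"dz":0,"jaw":1},{"rx":0,"ry":0,"rz":-5.8,"dx":0.04,"dy":-0.03,"dz":0,"jaw":1},{"rx":0,"ry":0,"rz":-5.8,"dx":0.04,"dy":-0.03,"dz":0,"jaw":1},{"rx":0,"ry":0,"rz":-5.8,"dx":0.04,"dy":-0.03,"dz":0,"jaw":1},{"rx":0,"ry":0,"rz":-5.8,"dx":0.04,"dy":-0.03,"dz":0,"jaw":1},{"rx":0,"ry":0,"rz":-5.8,"dx":0.04,"dy":-0.03,"dz":0,"jaw":1},{"rx":0,"ry":0,"rz":-5.8,"dx":0.04,"dy":-0.03,"dz":0,"jaw":1},{"rx":0,"ry":0,"rz":-5.8,"dx":0,"dy":-0.045,"dz":0,"jaw":1},{"rx":0,"ry":0,"rz":-5.8,"dx":0,"dy":-0.045,"dz":0,"jaw":1},{"rx":0,"ry":0,"rz":-5.8,"dx":0,"dy":-0.045,"dz":0,"jaw":1},{"rx":0,"ry":0,"rz":-5.8,"dx":0,"dy":-0.045,"dz":0,"jaw":1},{"rx":0,"ry":0,"rz":-5.8,"dx":0,"dy":-0.045,"dz":0,"jaw":1}])

```text
t: 1.7
ee_pos: [516.2, 195.4, 231.4]
eef_rot: [-2.228, -2.215, -0.001]
wrist_force: [1.2, -0.3, -0.4]
grip_width: 1.001
grasp_force: 0.0
```

>>> apply_moves(series=[{"rx":0,"ry":0,"rz":0,"dx":0,"dy":-0.044,"dz":0,"jaw":1},{"rx":0,"ry":0,"rz":0,"dx":0,"dy":-0.044,"dz":0,"jaw":1},{"rx":0,"ry":0,"rz":0,"dx":0,"dy":-0.044,"dz":0,"jaw":1},{"rx":0,"ry":0,"rz":0,"dx":0,"dy":-0.044,"dz":0,"jaw":1},{"rx":0,"ry":0,"rz":0,"dx":0,"dy":-0.044,"dz":0,"jaw":1},{"rx":0,"ry":0,"rz":0,"dx":0,"dy":-0.044,"dz":0,"jaw":1},{"rx":0,"ry":0,"rz":0,"dx":0,"dy":-0.044,"dz":0,"jaw":1},{"rx":0,"ry":0,"rz":0,"dx":0,"dy":-0.044,"dz":0,"jaw":1},{"rx":0,"ry":0,"rz":0,"dx":0,"dy":-0.044,"dz":0,"jaw":1},{"rx":0,"ry":0,"rz":0,"dx":0,"dy":-0.044,"dz":-0.02,"jaw":1},{"rx":0,"ry":0,"rz":0,"dx":0,"dy":-0.044,"dz":-0.03,"jaw":1},{"rx":0,"ry":0,"rz":0,"dx":0.004,"dy":-0.03,"dz":-0.03,"jaw":1}])

```text
t: 2.9
ee_pos: [520.0, -317.2, 152.7]
eef_rot: [2.224, 2.216, 0.0]
wrist_force: [0.3, 0.2, 1.3]
grip_width: 0.997
grasp_force: 0.0
```

>>> apply_moves(series=[{"rx":0,"ry":0,"rz":0,"dx":0,"dy":0,"dz":-0.04,"jaw":1},{"rx":0,"ry":0,"rz":0,"dx":0,"dy":0,"dz":-0.04,"jaw":1},{"rx":0,"ry":0,"rz":0,"dx":0,"dy":0,"dz":-0.03,"jaw":1},{"rx":0,"ry":0,"rz":0,"dx":0,"dy":0,"dz":-0.02,"jaw":1},{"rx":0,"ry":0,"rz":0,"dx":0,"dy":0,"dz":-0.01,"jaw":1},{"rx":0,"ry":0,"rz":0,"dx":0,"dy":0,"dz":0,"jaw":1}])

```text
t: 3.5
ee_pos: [519.9, -313.9, 12.3]
eef_rot: [-2.222, -2.218, 0.001]
wrist_force: [0.3, 0.4, 0.5]
grip_width: 0.999
grasp_force: 0.0
```

>>> apply_moves(series=[{"rx":0,"ry":0,"rz":0,"dx":0,"dy":0.02,"dz":-0.004,"jaw":1},{"rx":0,"ry":0,"rz":0,"dx":0,"dy":0.015,"dz":0,"jaw":1},{"rx":0,"ry":0,"rz":0,"dx":0,"dy":0.008,"dz":0,"jaw":1},{"rx":0,"ry":0,"rz":0,"dx":0,"dy":0.008,"dz":0,"jaw":1},{"rx":0,"ry":0,"rz":0,"dx":0,"dy":0.008,"dz":0,"jaw":1},{"rx":0,"ry":0,"rz":0,"dx":0,"dy":0.012,"dz":0,"jaw":1},{"rx":0,"ry":0,"rz":0,"dx":0,"dy":0.012,"dz":0,"jaw":1},{"rx":0,"ry":0,"rz":0,"dx":0,"dy":0.012,"dz":0,"jaw":1},{"rx":0,"ry":0,"rz":0,"dx":0,"dy":0.012,"dz":0,"jaw":1},{"rx":0,"ry":0,"rz":0,"dx":0,"dy":0.012,"dz":0,"jaw":1}])

```text
t: 4.5
ee_pos: [520.9, -195.8, 9.9]
eef_rot: [2.223, 2.217, 0.0]
wrist_force: [0.6, -5.2, 3.8]
grip_width: 1.0
grasp_force: 2.8
```

```bash
python3 - <<'E'
from h import *
b=save('top','t2'); print(rect('top','unit',34), np.round(ctrl.state()['wrist_force'],1))
cv2.imwrite('pics/t2c.png',cv2.resize(b[150:290,150:350,::-1],(800,560)))
E
```

```text
(0.84, array([258., 218.,  37.,  43.]), ((530.5601806640625, -117.76031494140625), (125.22047424316406, 100.69090270996094), 0.6913688778877258)) [0.5 0.  0.7]
```

View pics/t2c.png

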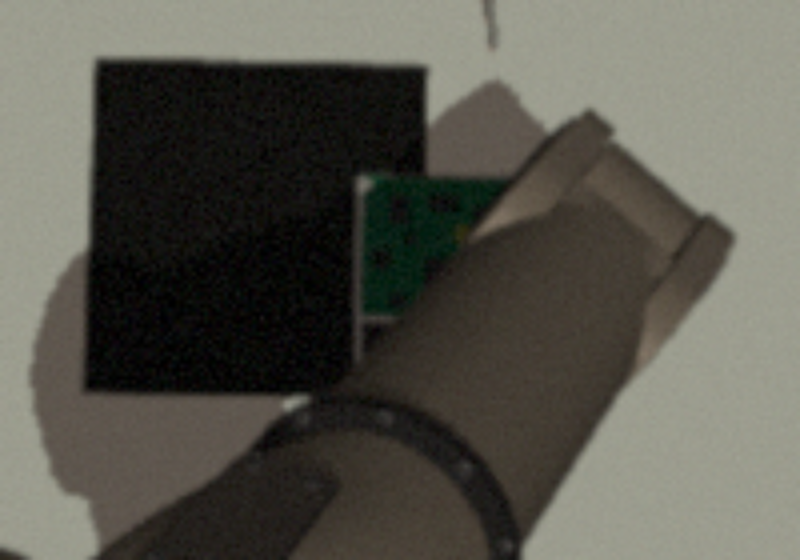

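The crop shows the unit partly on the pad at about (430,260), lying straight, with the arm over its right side. The push is tracking well, and 132 mm remain.

>>> apply_moves(series=[{"rx":0,"ry":0,"rz":0,"dx":0,"dy":0.006,"dz":0,"jaw":1},{"rx":0,"ry":0,"rz":0,"dx":0,"dy":0.012,"dz":0,"jaw":1},{"rx":0,"ry":0,"rz":0,"dx":0,"dy":0.014,"dz":0,"jaw":1},{"rx":0,"ry":0,"rz":0,"dx":0,"dy":0.014,"dz":0,"jaw":1},{"rx":0,"ry":0,"rz":0,"dx":0,"dy":0.014,"dz":0,"jaw":1},{"rx":0,"ry":0,"rz":0,"dx":0,"dy":0.014,"dz":0,"jaw":1},{"rx":0,"ry":0,"rz":0,"dx":0,"dy":0.014,"dz":0,"jaw":1},{"rx":0,"ry":0,"rz":0,"dx":0,"dy":0.014,"dz":0,"jaw":1},{"rx":0,"ry":0,"rz":0,"dx":0,"dy":0.012,"dz":0,"jaw":1},{"rx":0,"ry":0,"rz":0,"dx":0,"dy":0.01,"dz":0,"jaw":1},{"rx":0,"ry":0,"rz":0,"dx":0,"dy":0.006,"dz":0,"jaw":1},{"rx":0,"ry":0,"rz":0,"dx":0,"dy":0.0,"dz":0,"jaw":1}])

```text
t: 5.8
ee_pos: [520.5, -64.6, 9.2]
eef_rot: [-2.223, -2.22, -0.0]
wrist_force: [-0.6, 0.1, 0.0]
grip_width: 0.996
grasp_force: 0.0
```

>>> apply_moves(series=[{"rx":0,"ry":0,"rz":0,"dx":0,"dy":-0.02,"dz":0,"jaw":1},{"rx":0,"ry":0,"rz":0,"dx":0,"dy":-0.03,"dz":0.03,"jaw":1},{"rx":0,"ry":0,"rz":0,"dx":0,"dy":-0.04,"dz":0.04,"jaw":1},{"rx":0,"ry":0,"rz":0,"dx":0,"dy":-0.04,"dz":0.04,"jaw":1},{"rx":0,"ry":0,"rz":0,"dx":0,"dy":-0.05,"dz":0.04,"jaw":1},{"rx":0,"ry":0,"rz":0,"dx":0,"dy":-0.05,"dz":0.04,"jaw":1}])

```text
t: 6.4
ee_pos: [519.8, -265.3, 173.8]
eef_rot: [-2.223, -2.219, -0.001]
wrist_force: [-0.0, -0.1, -0.8]
grip_width: 1.004
grasp_force: 0.0
```

```bash
python3 - <<'E'
from h import *
b=save('top','t3'); print(rect('top','unit',34), rect('top','unit_board',37))
cv2.imwrite('pics/t3c.png',cv2.resize(b[150:290,150:350,::-1],(800,560)))
print(ctrl.state()['joint_pos'])
E
```

```text
(0.92, array([211., 220.,  42.,  49.]), ((523.6759643554688, 5.8839111328125), (141.69252014160156, 119.34423828125), 0.5942284464836121)) (0.24, array([ 98., 245.,  44.,  38.]), ((441.2412414550781, 320.4994812011719), (96.85587310791016, 81.95874786376953), 72.66813659667969))
[-0.20121572  0.41397106  0.72681239  1.90275593 -0.33631768  0.94589926
  0.67684662]
```

View pics/t3c.png

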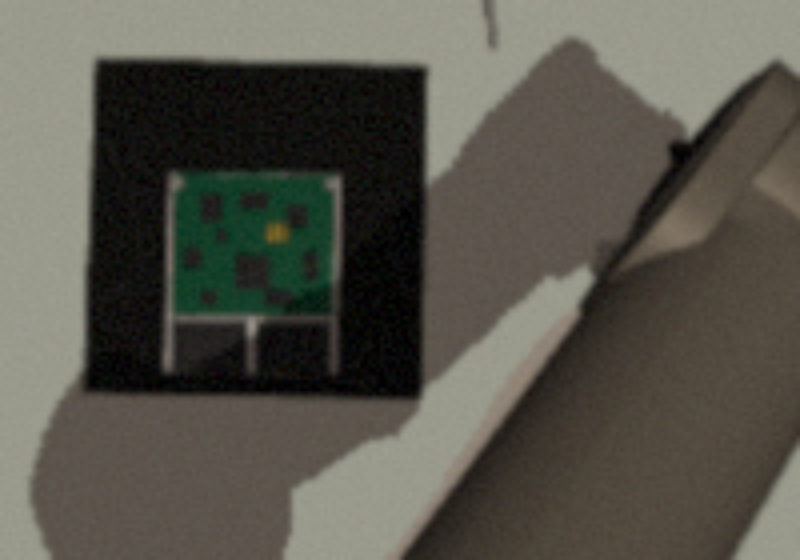

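The crop shows the unit square on the pad: its edges run from (165,172) to (342,374), against the pad at (85–427, 60–395). That leaves about 13 mm at the near side and more elsewhere, so it is wholly on. Next is the torch.

```bash
python3 - <<'E'
from h import *
ctrl.get_image('top'); ctrl.get_image('scene')
print('chip',ray('top',[[213,217.7]],37), 'pad corners',np.round(ray('top',[[150+95/4,150+60/4],[150+427/4,150+67/4],[150+420/4,150+397/4],[150+85/4,150+389/4]],1)))
from scipy.optimize import least_squares
# fit holder + torch silhouettes: bbox in both cameras
def box(cam,x,y,yaw):
    c,s=np.cos(yaw),np.sin(yaw)
    P=[[x+c*a-s*b,y+s*a+c*b,z] for a in(-40,40) for b in(-40,40) for z in(0,60)]
    return proj(cam,P)
def cyl(cam,x,y):
    t=np.linspace(0,6.28,24); return proj(cam,[[x+12*np.cos(k),y+12*np.sin(k),z] for k in t for z in(60,150)])
def bb(q): lo,hi=q.min(0),q.max(0); return np.r_[(lo+hi)/2,hi-lo]
B={}
for c in('top','scene'):
    for t in('holder','torch'):
        r=ctrl.regions_of(t,c)
        for e in r[:2]: print(c,t,round(e['score'],2),np.round(e['bbox'],1))
        B[c,t]=np.array(r[0]['bbox']) if r else None
for cams in(('top',),('scene',),('top','scene')):
    f=lambda p:np.concatenate([(bb(cyl(c,*p))-B[c,'torch']) for c in cams if B[c,'torch'] is not None])
    r=least_squares(f,[620,270],loss='soft_l1');print('torch',cams,r.x,np.round(f(r.x),1))
E
```

```text
chip [[522.59672552   4.48021961  37.        ]] pad corners [[ 675.  122.    1.]
 [ 673. -117.    1.]
 [ 437. -114.    1.]
 [ 440.  123.    1.]]
top holder 0.93 [114.4 181.   35.8  33.4]
top holder 0.74 [214.6 218.8  39.7  48.9]
top torch 0.68 [109.6 179.7  19.4  13.8]
scene holder 0.16 [300.7 198.8  61.6  39.4]
scene torch 0.71 [200.5 226.   45.2  42.4]
scene torch 0.64 [369.2 259.6  46.5  45.2]
torch ('top',) [615.84242384 276.47027047] [-0.1 -0.  -1.4 -0.3]
torch ('scene',) [866.59190529 -67.63842154] [ -0.1   0.1 -32.8  -9.5]
torch ('top', 'scene') [616.95977334 238.38085719] [ 14.2  -0.3  -2.4  -0.3 157.3   0.5 -30.3  -9.6]
```

>>> apply_moves(series=[{"rx":0,"ry":0,"rz":0,"dx":0.008,"dy":0.045,"dz":0.03,"jaw":1},{"rx":0,"ry":0,"rz":0,"dx":0.008,"dy":0.045,"dz":0.03,"jaw":1},{"rx":0,"ry":0,"rz":0,"dx":0.008,"dy":0.045,"dz":0.03,"jaw":1},{"rx":0,"ry":0,"rz":0,"dx":0.008,"dy":0.045,"dz":0,"jaw":1},{"rx":0,"ry":0,"rz":0,"dx":0.008,"dy":0.045,"dz":0,"jaw":1},{"rx":0,"ry":0,"rz":0,"dx":0.008,"dy":0.045,"dz":0,"jaw":1},{"rx":0,"ry":0,"rz":0,"dx":0.008,"dy":0.045,"dz":0,"jaw":1},{"rx":0,"ry":0,"rz":0,"dx":0.008,"dy":0.045,"dz":0,"jaw":1},{"rx":0,"ry":0,"rz":0,"dx":0.008,"dy":0.045,"dz":0,"jaw":1},{"rx":0,"ry":0,"rz":0,"dx":0.008,"dy":0.045,"dz":0,"jaw":1},{"rx":0,"ry":0,"rz":0,"dx":0.008,"dy":0.045,"dz":0,"jaw":1}])

```text
t: 7.95
ee_pos: [605.7, 222.3, 254.0]
eef_rot: [-2.222, -2.22, 0.001]
wrist_force: [0.5, -0.6, 0.6]
grip_width: 0.998
grasp_force: 0.0
```

>>> apply_moves(series=[{"rx":0,"ry":0,"rz":0,"dx":0.008,"dy":0.025,"dz":0,"jaw":1},{"rx":0,"ry":0,"rz":0,"dx":0.0,"dy":0.024,"dz":0,"jaw":1},{"rx":0,"ry":0,"rz":0,"dx":0,"dy":0,"dz":0,"jaw":1}])

```text
t: 8.25
ee_pos: [613.0, 273.4, 253.1]
eef_rot: [-2.216, -2.225, 0.002]
wrist_force: [0.5, -0.3, -1.2]
grip_width: 1.002
grasp_force: 0.0
```

```bash
cat >> h.py <<'E'
def wcam():
    c=ctrl.get_calibration('wrist'); s=ctrl.state()
    T=np.eye(4); T[:3,:3]=R.from_rotvec(s['eef_rot']).as_matrix(); T[:3,3]=s['ee_pos']
    return np.array(c['intrinsics']),np.array(c['distortion']),T@np.array(c['mount'])
def wproj(P,W):
    K,d,T=W; T=np.linalg.inv(T); q=np.array(P,float).reshape(-1,3)@T[:3,:3].T+T[:3,3]
    return cv2.projectPoints(q*[1,-1,-1],np.zeros(3),np.zeros(3),K,d)[0].reshape(-1,2)
def circ(x,y,z,r): 
    t=np.linspace(0,2*np.pi,40); return np.c_[x+r*np.cos(t),y+r*np.sin(t),t*0+z]
E
python3 - <<'E'
from h import *
W=wcam(); im=save('wrist','w1')
print(np.round(ctrl.state()['ee_pos'],1),np.round(np.array(ctrl.get_calibration('wrist')['mount']),2))
v=im[...,::-1].copy()
for z,r,c in((150,12,(0,255,0)),(60,17.5,(0,0,255))):
    cv2.polylines(v,[wproj(circ(616,276.5,z,r),W).astype(np.int32)],True,c,1)
cv2.imwrite('pics/w1o.png',v)
for t in('torch','holder'):
    for e in ctrl.regions_of(t,'wrist')[:2]: print(t,e['score'],np.round(e['bbox'],1))
E
```

```text
[613.3 271.  253.4] [[   0.      0.96    0.29   71.7 ]
 [   1.     -0.     -0.      0.46]
 [  -0.      0.29   -0.96 -141.86]
 [   0.      0.      0.      1.  ]]
torch 0.66 [268.5 162.7  34.3  54.4]
holder 0.7 [266.1 151.7  90.8  90.2]
```

View pics/w1o.png

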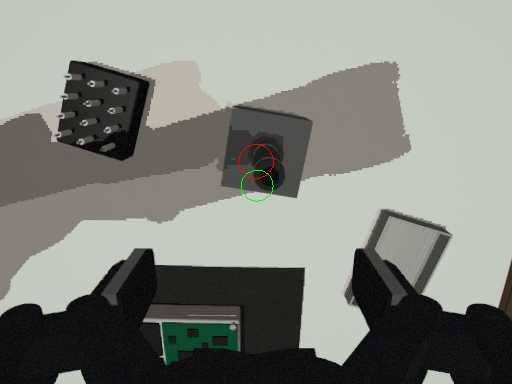

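The wrist view shows the torch tail disc at about (268,172) and the bore rim around (266,152). My projected circles are slightly off, so I'll invert these pixels for the position.

```bash
python3 - <<'E'
from h import *
from scipy.optimize import least_squares
W=wcam(); im=cv2.imread('pics/w1.png')
for z,px in((150,(268.5,172.5)),(60,(266,154))):
    print(z,least_squares(lambda p:wproj([p[0],p[1],z],W)[0]-px,[616,276]).x)
ctrl.get_image('wrist'); e=ctrl.regions_of('torch','wrist')[0]
f=lambda p:(lambda q:np.r_[(q.min(0)+q.max(0))/2,np.ptp(q,axis=0)]-e['bbox'])(np.r_[wproj(circ(p[0],p[1],150,12),W),wproj(circ(p[2],p[3],60,12),W)])
r=least_squares(f,[620,276,620,276]);print(r.x,f(r.x))
cv2.imwrite('pics/w1z.png',cv2.resize(im[90:210,210:330],(600,600),interpolation=3))
E
```

```text
150 [625.56284428 281.32225942]
60 [626.8691376  278.82142239]
[624.65459614 282.92505378 622.62980109 292.24731245] [ 0.00000000e+00  0.00000000e+00 -1.42108547e-14 -2.84217094e-14]
```

View pics/w1z.png

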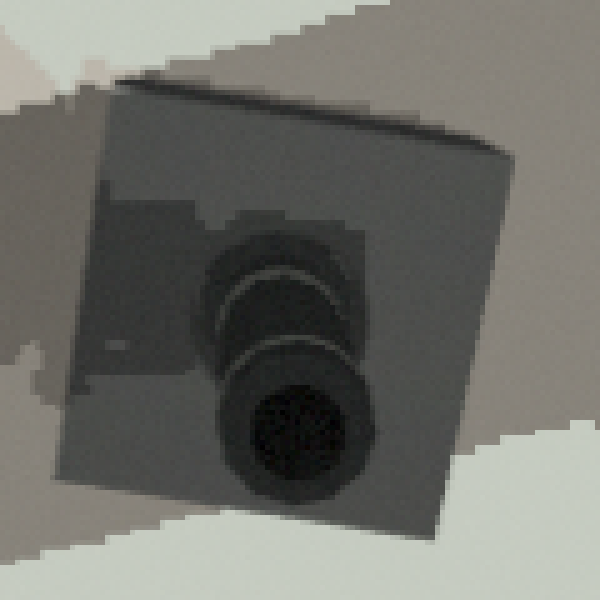

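>>> apply_moves(series=[{"rx":0,"ry":0,"rz":0,"dx":0.012,"dy":0.007,"dz":-0.02,"jaw":1},{"rx":0,"ry":0,"rz":0,"dx":0,"dy":0,"dz":-0.03,"jaw":1},{"rx":0,"ry":0,"rz":0,"dx":0,"dy":0,"dz":-0.02,"jaw":1},{"rx":0,"ry":0,"rz":0,"dx":0,"dy":0,"dz":0,"jaw":1},{"rx":0,"ry":0,"rz":0,"dx":0,"dy":0,"dz":0,"jaw":1}])

```text
t: 9.0
ee_pos: [626.7, 274.9, 185.4]
eef_rot: [2.224, 2.218, 0.0]
wrist_force: [0.7, -0.5, 0.7]
grip_width: 1.006
grasp_force: 0.0
```

```bash
python3 - <<'E'
from h import *
for i in range(3): W=wcam(); im=save('wrist','w2'); print(np.round(W[2][:3,3],1),np.round(ctrl.state()['ee_pos'],1))
v=im[...,::-1].copy()
for z,r,c in((150,12,(0,255,0)),(60,17.5,(0,0,255)),(60,12,(255,0,0))):
    cv2.polylines(v,[wproj(circ(626,279,z,r),W).astype(np.int32)],True,c,1)
q=wproj([626,279,105],W)[0].astype(int);print(q)
x,y=q; v=v[max(0,y-120):y+120,max(0,x-120):x+120]
cv2.imwrite('pics/w2o.png',cv2.resize(v,(600,int(600*v.shape[0]/v.shape[1])),interpolation=3))
a=cv2.imread('pics/t1.png')
for z,r,c in((150,12,(0,255,0)),(60,17.5,(0,0,255))):
  q=proj('top',circ(626,279,z,r)); print(q.mean(0)*800/512)
E
```

```text
[627.3 346.6 327.2] [627.  275.2 186. ]
[627.5 346.8 327.9] [627.1 275.4 186.2]
[627.5 347.  328.2] [627.  275.5 186.2]
[250 193]
[163.13656887 271.14550462]
[177.29491187 278.58697211]
```

View pics/w2o.png

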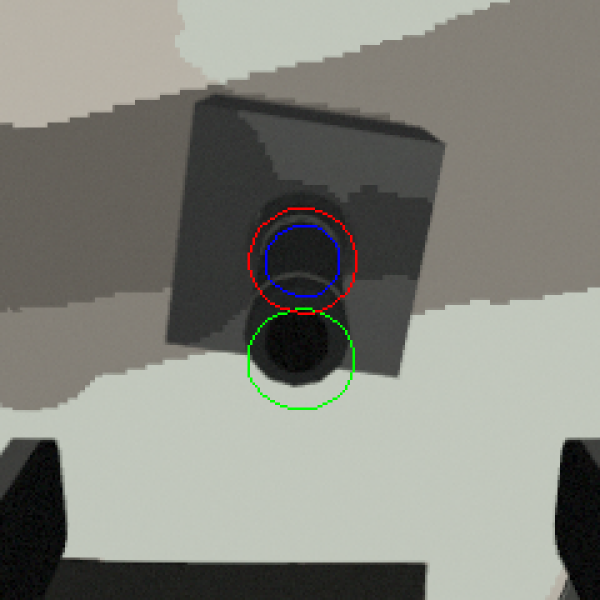

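The zoom shows the tail disc at (297,335) against its projection at (301,359), and the bore about 16 px above its projection. The torch is therefore about 9 mm further in +y and 2 mm less in x than the TCP.

>>> apply_moves(series=[{"rx":0,"ry":0,"rz":0,"dx":-0.002,"dy":0.009,"dz":0,"jaw":1},{"rx":0,"ry":0,"rz":0,"dx":0,"dy":0,"dz":-0.02,"jaw":1},{"rx":0,"ry":0,"rz":0,"dx":0,"dy":0,"dz":-0.03,"jaw":1},{"rx":0,"ry":0,"rz":0,"dx":0,"dy":0,"dz":-0.03,"jaw":1},{"rx":0,"ry":0,"rz":0,"dx":0,"dy":0,"dz":-0.012,"jaw":1},{"rx":0,"ry":0,"rz":0,"dx":0,"dy":0,"dz":0,"jaw":1},{"rx":0,"ry":0,"rz":0,"dx":0,"dy":0,"dz":0,"jaw":1},{"rx":0,"ry":0,"rz":0,"dx":0,"dy":0,"dz":0,"jaw":1}])

```text
t: 9.95
ee_pos: [625.2, 285.0, 94.3]
eef_rot: [2.223, 2.219, 0.003]
wrist_force: [0.3, -0.4, -0.4]
grip_width: 0.999
grasp_force: 0.0
```

```bash
python3 - <<'E'
from h import *
W=wcam(); im=save('wrist','w3'); print(np.round(ctrl.state()['ee_pos'],1))
v=im[...,::-1].copy(); p=ctrl.state()['ee_pos']
cv2.polylines(v,[wproj(circ(p[0],p[1],150,12),W).astype(np.int32)],True,(0,255,0),1)
cv2.polylines(v,[wproj(circ(p[0],p[1],60,17.5),W).astype(np.int32)],True,(0,0,255),1)
cv2.imwrite('pics/w3o.png',v)
E
```

```text
[625.1 285.   94.2]
```

View pics/w3o.png

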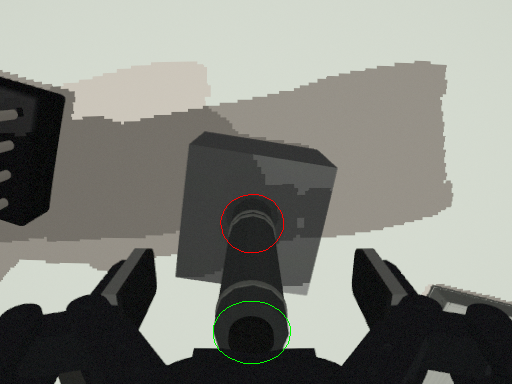

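The torch tail at (251,333) and the bore at (252,222) line up with the projected tool axis, so I'll close the gripper.

>>> apply_moves(series=[{"rx":0,"ry":0,"rz":0,"dx":0,"dy":0,"dz":0,"jaw":-0.2},{"rx":0,"ry":0,"rz":0,"dx":0,"dy":0,"dz":0,"jaw":-0.2},{"rx":0,"ry":0,"rz":0,"dx":0,"dy":0,"dz":0,"jaw":-0.3},{"rx":0,"ry":0,"rz":0,"dx":0,"dy":0,"dz":0,"jaw":-1},{"rx":0,"ry":0,"rz":0,"dx":0,"dy":0,"dz":0,"jaw":-1},{"rx":0,"ry":0,"rz":0,"dx":0,"dy":0,"dz":0,"jaw":-1},{"rx":0,"ry":0,"rz":0,"dx":0,"dy":0,"dz":0,"jaw":-1},{"rx":0,"ry":0,"rz":0,"dx":0,"dy":0,"dz":0,"jaw":-1},{"rx":0,"ry":0,"rz":0,"dx":0,"dy":0,"dz":0,"jaw":-1}], grip_force=60)

```text
t: 10.9
ee_pos: [624.4, 284.6, 92.8]
eef_rot: [-2.223, -2.219, -0.0]
wrist_force: [-1.1, -1.0, 5.9]
grip_width: 0.264
grasp_force: 58.6
```

>>> apply_moves(series=[{"rx":0,"ry":0,"rz":0,"dx":0,"dy":0,"dz":0.01,"jaw":-1},{"rx":0,"ry":0,"rz":0,"dx":0,"dy":0,"dz":0.015,"jaw":-1},{"rx":0,"ry":0,"rz":0,"dx":0,"dy":0,"dz":0.015,"jaw":-1},{"rx":0,"ry":0,"rz":0,"dx":0,"dy":0,"dz":0.015,"jaw":-1},{"rx":0,"ry":0,"rz":0,"dx":0,"dy":0,"dz":0.02,"jaw":-1},{"rx":0,"ry":0,"rz":0,"dx":0,"dy":0,"dz":0.02,"jaw":-1},{"rx":0,"ry":0,"rz":0,"dx":0,"dy":0,"dz":0.025,"jaw":-1},{"rx":0,"ry":0,"rz":0,"dx":0,"dy":0,"dz":0.03,"jaw":-1},{"rx":0,"ry":0,"rz":0,"dx":0,"dy":0,"dz":0.02,"jaw":-1},{"rx":0,"ry":0,"rz":0,"dx":0,"dy":0,"dz":0,"jaw":-1}])

```text
t: 11.9
ee_pos: [625.6, 284.7, 266.9]
eef_rot: [2.223, 2.218, 0.008]
wrist_force: [0.5, -0.3, -1.2]
grip_width: 0.268
grasp_force: 58.9
```

>>> apply_moves(series=[{"rx":-2,"ry":0,"rz":0,"dx":-0.005,"dy":-0.008,"dz":0,"jaw":-1},{"rx":-4,"ry":0,"rz":0,"dx":-0.01,"dy":-0.014,"dz":0,"jaw":-1},{"rx":-5,"ry":0,"rz":0,"dx":-0.011,"dy":-0.016,"dz":0,"jaw":-1},{"rx":-5,"ry":0,"rz":0,"dx":-0.011,"dy":-0.016,"dz":0,"jaw":-1},{"rx":-5,"ry":0,"rz":0,"dx":-0.011,"dy":-0.016,"dz":0,"jaw":-1},{"rx":-5,"ry":0,"rz":0,"dx":-0.011,"dy":-0.016,"dz":0,"jaw":-1},{"rx":-5,"ry":0,"rz":0,"dx":-0.011,"dy":-0.016,"dz":0,"jaw":-1},{"rx":-5,"ry":0,"rz":0,"dx":-0.011,"dy":-0.016,"dz":0,"jaw":-1},{"rx":-5,"ry":0,"rz":0,"dx":-0.011,"dy":-0.016,"dz":0,"jaw":-1},{"rx":-4,"ry":0,"rz":0,"dx":-0.011,"dy":-0.016,"dz":0,"jaw":-1},{"rx":0,"ry":0,"rz":0,"dx":0,"dy":0,"dz":0,"jaw":-1},{"rx":0,"ry":0,"rz":0,"dx":0,"dy":0,"dz":0,"jaw":-1}])

```text
t: 13.1
ee_pos: [521.5, 135.2, 262.6]
eef_rot: [1.762, 1.76, -0.727]
wrist_force: [-0.5, -0.4, -1.2]
grip_width: 0.264
grasp_force: 58.9
```

```bash
python3 - <<'E'
from h import *
s=ctrl.state(); M=R.from_rotvec(s['eef_rot']).as_matrix(); print(np.round(M,3),np.round(s['ee_pos'],1),np.round(s['joint_pos'],2))
W=wcam();save('wrist','w4');save('scene','s4');save('top','t4')
for t in('unit','torch'):print(t,rect('top',t,34))
for t in('unit_board','torch','unit'):print(t,[(e['score'],np.round(e['bbox'],1)) for e in ctrl.regions_of(t,'wrist')[:2]])
for p in((522.6,4.5,37),(523.7,5.9,34)): print(wproj(p,W))
a=cv2.imread('pics/w4.png'); b=cv2.imread('pics/s4.png')[100:300,200:430]
cv2.imwrite('pics/c4.png',np.hstack([cv2.resize(a,(400,300)),cv2.resize(b,(345,300))]))
E
```

```text
[[ 0.002  1.     0.   ]
 [ 0.708 -0.001 -0.706]
 [-0.706  0.001 -0.708]] [521.5 135.2 262.6] [-1.3   0.56  0.82  1.78  0.28  1.37 -0.6 ]
unit (0.65, array([212., 219.,  46.,  48.]), ((522.2499389648438, 5.904136657714844), (138.94778442382812, 119.1789321899414), 0.6576076745986938))
torch (0.76, array([159., 213.,  55.,  17.]), ((533.8477783203125, 164.9342041015625), (154.06805419921875, 36.565834045410156), 89.16766357421875))
unit_board [(0.65, array([256.9,  76. , 142.9, 101.3])), (0.6, array([254.9, 266. ,  76.8, 177.6]))]
torch [(0.88, array([255.2, 264.4,  71.9, 176.5]))]
unit [(0.72, array([255.6,  79.8, 140.4,  96.2])), (0.25, array([220.1, 232.9,  15.8,  20.3]))]
[[253.75417291  96.4665059 ]]
[[254.72497119  93.62607791]]
```

View pics/c4.png

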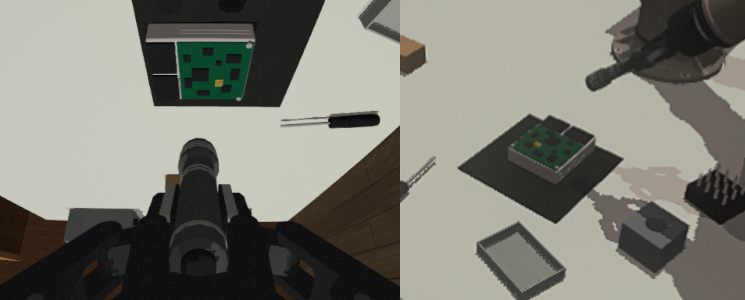

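The wrist view (left, 400 px scale) shows the chip at (201,74), with the torch axis pointing at it. The tilt is 45° and the scene view (right) shows the torch clear of everything. Now I'll lower straight down.

>>> apply_moves(series=[{"rx":0,"ry":0,"rz":0,"dx":0.003,"dy":0,"dz":-0.01,"jaw":-1},{"rx":0,"ry":0,"rz":0,"dx":0,"dy":0,"dz":-0.015,"jaw":-1},{"rx":0,"ry":0,"rz":0,"dx":0,"dy":0,"dz":-0.02,"jaw":-1},{"rx":0,"ry":0,"rz":0,"dx":0,"dy":0,"dz":-0.02,"jaw":-1},{"rx":0,"ry":0,"rz":0,"dx":0,"dy":0,"dz":-0.015,"jaw":-1},{"rx":0,"ry":0,"rz":0,"dx":0,"dy":0,"dz":-0.01,"jaw":-1},{"rx":0,"ry":0,"rz":0,"dx":0,"dy":0,"dz":-0.005,"jaw":-1},{"rx":0,"ry":0,"rz":0,"dx":0,"dy":0,"dz":0,"jaw":-1},{"rx":0,"ry":0,"rz":0,"dx":0,"dy":0,"dz":0,"jaw":-1},{"rx":0,"ry":0,"rz":0,"dx":0,"dy":0,"dz":0,"jaw":-1}])

```text
t: 14.5
ee_pos: [524.6, 134.7, 168.2]
eef_rot: [1.762, 1.758, -0.727]
wrist_force: [-0.7, -0.6, -0.9]
grip_width: 0.263
grasp_force: 58.9
```

```bash
python3 - <<'E'
from h import *
s=ctrl.state(); M=R.from_rotvec(s['eef_rot']).as_matrix(); p=s['ee_pos']; z=M[:,2]
print(np.round(z,3),np.round(p,1)); print('aim',p+183*z)
W=wcam();im=save('wrist','w5');v=im[...,::-1].copy();save('top','t5')
print(rect('top','unit',34))
t=np.linspace(0,2*np.pi,40)
for d,r,c in((83,16,(0,255,0)),(47,16,(255,255,0)),(183,3,(0,0,255)),(-57,12,(0,255,255))):
    P=p+d*z+r*(np.outer(np.cos(t),M[:,0])+np.outer(np.sin(t),M[:,1]))
    cv2.polylines(v,[np.round(wproj(P,W)*8).astype(np.int32)],True,c,1,0,3)
C=[[522.6+a,5+b,37] for a,b in((-12,-12),(12,-12),(12,12),(-12,12))]
cv2.polylines(v,[wproj(C,W).astype(np.int32)],True,(255,0,255),1)
x,y=wproj(p+120*z,W)[0].astype(int); print(x,y)
v=v[0:384,100:412]; cv2.imwrite('pics/w5o.png',cv2.resize(v,(488,600),interpolation=3))
E
```

```text
[ 0.    -0.707 -0.708] [524.6 134.7 168.2]
aim [524.71719841   5.3632546   38.69315031]
(0.7, array([213., 219.,  48.,  50.]), ((522.32373046875, 4.610897064208984), (138.95980834960938, 121.9286117553711), 0.593266487121582))
252 184
```

View pics/w5o.png

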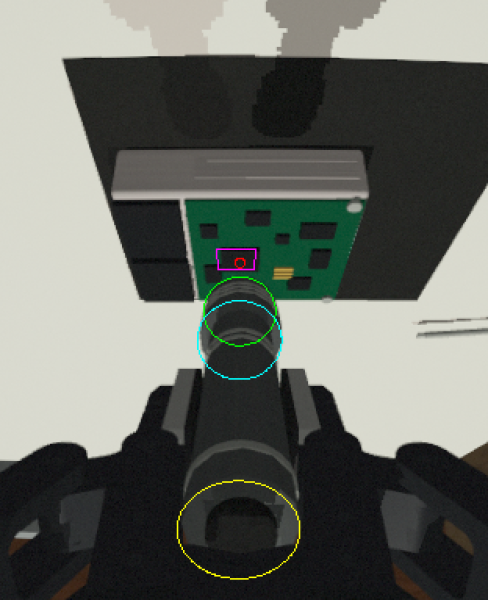

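The lens outline matches its projection (green). The projected aim point (240,263) falls on the chip centre at about (239,259), within roughly 3 mm. The torch is clear of everything and steady, so I'm handing in.

```bash
python3 -c "
from cell import ctrl
print(ctrl.hand_in())"
```

```text
the job is handed in; nothing more can be done
None
```

The job is handed in, with no verdict returned: the unit lies wholly on the pad, about 13 mm inside its nearest edge. The torch is held steady at 45°, lens about 10 cm from the chip, aimed within about 3 mm of its centre by my measurement and touching nothing else.

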